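# Step the scan turntable back one notch

### The arm

A 7-joint arm with a two-finger parallel gripper is mounted at the origin on the work surface. World frame = base frame: x ahead of the robot, y to its left, z up, the work surface at z = 0. Lengths are in m, angles in rad, forces in N, time in s.
With the tool pointing down it reaches from about 0.4 to 0.85 m from the base axis. Payload 10.4 kg.
Tool frame: the origin (TCP) lies at the very end of the fingers, on their centre line; the grasp point (between the pads) lies 19 mm behind it; z points along the fingers, y is the direction in which the jaws open and shut (so a half turn about z gives the same grasp; the last joint's range is limited). The gripper opens to 87 mm and grips with 3 to 60 N. Pads are 19 mm wide; open, the fingers measure 117 mm over their backs; the gripper's body (75 mm by 190 mm) begins 51 mm behind the grasp point.
Start: joints at [-1.289, 0.332, -0.065, 1.46, 0.022, 1.35, -0.088], TCP at [0.188, 0.596, 0.223] pointing down, gripper open.
Joint ranges: [-2.6, 2.6], [-0.5, 2.12], [-1.47, 1.34], [0.16, 2.42], [-1.27, 4.41], [0.06, 2.06], [-2.6, 2.6]. Speed limits (rad/s): [2.22, 2.22, 2.79, 2.79, 3.14, 3.14, 3.14].

### API

Orientations are given as a unit quaternion [x, y, z, w].
In Python, from bench import r, eyes, job gives the robot as it stands. The module is installed in compiled form; this text tells all that it offers.
- The arm moves only by the tool play_rows, never from a script. Its argument "motion" is a list of rows, each a list of 7 numbers: the shift along the tool's x, y, z as a fraction of full scale, then the turn, a rotation vector about the tool's x, y, z as a fraction of full scale, then the opening in per cent of the stroke, from 0 (shut) to 100 (fully open). A call has 1 to 5 rows; each row is the pose to reach, as a shift and turn from the pose commanded when the call began, along the tool's axes at that moment; what a row does not reach only later rows make up. Full scale, the value 1, is 0.2 m for a shift and 90 degrees for a turn. A row lasts 1/8 s, in which the tool goes at most 62.5 mm and 10.7 degrees, less where a joint would pass 70% of its speed; a pose out of reach is approached as far as the arm can. A call with a number of a shift or a turn outside -1 to 1 is refused whole. A call with a gripper value outside its range is refused whole. The fingers move at their own pace and stop on an object; "squeeze" is the grip in N (left out, the last holds). Time passes only in rows, so rows that repeat a pose let the fingers close. It gives the time, the measured TCP pose, the force and the opening at its end, in the units of the state.
- r.read_state(): the state, without advancing time (a new reading comes with each control period).
- eyes.camera(name): name is "scene" or "top"; returns a dict with "image" (420x560x3 uint8, red, green, blue), "mtx" (3x3 intrinsics, pixels), "dist" ([k1, k2, p1, p2, k3] as OpenCV has them; the pictures are not rectified), "R" (3x3) and "t" (3): a world point X has camera coordinates R X + t. Camera axes: x right, y down, z forward; pixel columns grow to the right and rows downward; lengths in m; the calibration is good to about 2 mm. A picture is of the moment at which its call begins. There is no depth.
- job.close_job(): hands the job in, once; it reports no verdict.
Trained networks look in a picture, given as the dict that the camera call returned (one of the last four; its "shot" number tells which), for a name from the list of things; names that differ only in an ending like _2 or _b are one class to them, and where a whole thing is asked for, a point or a joint stands for the part that bears it (a point fixed in the world has none). Each returns a list of dicts, best first, with "p" (0 to 1); they miss things now and then, are a little off and sometimes report something else, mostly with a low value. They report only what shows in the picture. A call takes as long as a camera call.
- eyes.regions_of(picture, label): "region" (420x560 bool, what is visible of it) and "xy" ([column, row] in pixels, amid what is visible of it).
- eyes.landmark_of(picture, label): "xy" ([column, row] in pixels: a listed point, or the origin of a listed thing).
The state is a dict: "time": time; "joint_positions": joint angles; "joint_vel": joint speeds; "joint_torque": joint torques, N m; "ee_pos": TCP position; "eef_rot": TCP orientation; "ft_force": force on the tool from outside, world axes, zero at the start; "torque": the same for the moment, N m; "width": finger opening in m.
Only numpy, scipy, OpenCV 4.12 (cv2) and the standard library are available. Lean on these libraries where they do the work, as an engineer would, in place of code of your own. Each camera call takes 0.05 s, during which the arm holds its last target. There are 200 camera calls.

### The job

The ratchet turntable has been stepped one notch too far. Using gentle fingertip pushes only, lift the pawl by tipping its red-balled lever away from the disc until it stays up, push one of the blue posts to turn the disc back one notch (clockwise seen from above), and tip the lever back so that the pawl drops fully into that notch. Lift or carry nothing: the controller stays lying on the disc, and the other things around the turntable and on the table stay where they are.

Things in the scene. Friction and masses are not known exactly. Their poses are not given: they have to be found in the camera images.
- turntable: the turntable's fixed base: a black board 300 mm (x) by 390 mm (y) by 12 mm thick with yellow tape dashes along two edges, screwed down. Origin on the table surface, exactly under the disc's axis; the board reaches from y = -140 to y = +250 mm. The pawl stands at its +y side, outside the disc. Its yaw differs from run to run
- disc (a joint): angle of the white disc about its vertical axis, rad, counter-clockwise from above positive; starts at 0 to +0.08. With the pawl down it cannot turn clockwise beyond 0. One notch is 30 degrees (0.524); after one notch back the pawl drops fully in anywhere from about -0.33 to -0.52 (middle -0.42). It turns stiffly (about 2 N at a post) and stays where it is left
- pawl (a joint): angle of the steel pawl about its level shaft, rad: 0 fully down, 0.85 fully lifted (stop). Weighted by the lever's ball, it tips like a toggle: below about 0.58 it falls back down, above that it falls on to the stop and stays up. About 1 N at the ball moves it. On top of a tooth it stays at 0.1 to 0.3. Shaft along the turntable's x axis, at y = 165 mm, 62 mm above the table
- lever_ball (a point): centre of the red ball (22 mm across) on the pawl's lever, an 8 mm rod, 65 mm from the shaft, at x = -38 mm in the turntable's frame, beside the pawl (x = 0). Pawl down: at y = 139 mm, 121 mm above the table, leaning over the disc; lifted: y = 192 mm, 121 mm above the table, leaning away. Push it along the turntable's +y to lift the pawl, along -y to lower it
- pawl_nose (a point): underside of the pawl's nose, a steel block 12 mm wide; pawl down it is 119 mm from the disc's axis towards the turntable's +y and 43 mm above the table, between two of the disc's 12 yellow saw teeth (14 mm high, 108 to 130 mm from the axis; the disc is 260 mm across, its top face 40 mm above the table)
- post0 (a point): top centre of a blue finger post on the disc (upright, 14 mm thick, 45 mm tall, from 40 to 85 mm above the table, 90 mm from the disc's axis). The six posts stand 60 degrees apart and turn with the disc; any of them may be pushed; at disc angle 0 it lies 0 degrees counter-clockwise from the turntable's x axis
- post1 (a point): the same for another post, 60 degrees counter-clockwise from the one before; at disc angle 0 it lies 60 degrees counter-clockwise from the turntable's x axis
- post2 (a point): the same for another post, 60 degrees counter-clockwise from the one before; at disc angle 0 it lies 120 degrees counter-clockwise from the turntable's x axis
- post3 (a point): the same for another post, 60 degrees counter-clockwise from the one before; at disc angle 0 it lies 180 degrees counter-clockwise from the turntable's x axis
- post4 (a point): the same for another post, 60 degrees counter-clockwise from the one before; at disc angle 0 it lies 240 degrees counter-clockwise from the turntable's x axis
- post5 (a point): the same for another post, 60 degrees counter-clockwise from the one before; at disc angle 0 it lies 300 degrees counter-clockwise from the turntable's x axis
- controller: navy hand controller lying loose on the middle of the disc (ring 72 mm across and handle, 126 mm long, up to 28 mm high), within 70 mm of the axis; it rides round with the disc. Origin at the middle of its underside
- battery: AA-size cell standing on a corner of the turntable's board, 14 mm thick, 48 mm tall; origin at the centre of its foot
- marker: white and red marker lying on a corner of the turntable's board, 110 by 14 by 14 mm; origin at the centre of its underside
- spare_controller: second navy controller lying on the table; origin at the middle of its underside
- eraser: whiteboard eraser on the table, 55 by 140 by 35 mm; origin at the centre of its underside
- mug: blue mug on the table, 80 mm across, 95 mm high; origin at the centre of its foot
- cleaner: blue spray-cleaner bottle on the table, 52 mm across, 150 mm high; origin at the centre of its foot

How it is judged:
On the way, in this order (a step that is already met when the one before it is completed fails the run):
1. the pawl is lifted and stays up, with the disc still in its first notch (value of joint pawl above 0.72 rad and value of joint disc above -0.15 rad), for 0.2 s.
2. the disc has been turned back one notch with the pawl up (value of joint pawl above 0.6 rad and value of joint disc between -0.57 and -0.27 rad), for 0.2 s.
At the end, for the whole second after the job is handed in: the pawl is fully down (below 0.07 rad) in the next notch: the disc stands between 0.27 and 0.57 rad clockwise of its zero, and disc and pawl are at rest (value of joint pawl below 0.07 rad and value of joint disc between -0.57 and -0.27 rad and velocity of joint disc between -0.1 and 0.1 rad/s and velocity of joint pawl between -0.1 and 0.1 rad/s); the robot touches nothing.
It fails at once if the controller on the disc is lifted, tipped or shoved more than 25 mm off the disc's middle (horizontal distance between controller and turntable above 0.025 m or height (world z) of controller above 0.055 m or angle between controller's own z axis and vertical above 0.4 rad).
It fails at once if another loose thing is moved more than 25 mm or knocked over (distance of any of battery, marker, spare_controller, eraser, mug, cleaner from where it was at the start of the episode above 0.025 m or angle between any of battery, mug, cleaner's own z axis and vertical above 0.5 rad).
It fails at once if the turntable is forced: fingers bear on it with more than 60 N (contact force between the fingers and turntable above 60 N).
It also fails if it takes over 64 s, if anything falls off the work surface, if the arm or the gripper's body presses on something with over 40 N, if the wrist force passes 120 N, or if a joint passes its speed limit or range.

## Working session

There is one attempt and no reset: what is moved stays moved. The work goes in short steps, Python scripts to look and compute and a tool call to move; the robot and the scene stay as the last step left them, time stands still between calls to the robot, and variables do not carry over. Pictures are saved under pics/ and viewed, about 8 in all and at most 12, crops included, and the job is handed in when it is done.

Besides the shell and the picture viewer there is one more tool, called after "Emit:" by a JSON object that holds its "name" and its "arguments", one argument or row to a line. play_rows: Moves the arm, as the interface text tells. Shift numbers are shares of 0.2 m and turn numbers shares of 90 degrees, none past 1 either way. Its arguments: {"type":"object","properties":{"motion":{"type":"array","items":{"type":"array","items":{"type":"number"}}},"squeeze":{"type":"number"}},"required":["motion"]}

```bash
mkdir -p pics
cat > h.py <<'E'
import numpy as np, cv2
from bench import r, eyes, job
from scipy.spatial.transform import Rotation as Ro
def ray(c,xy):
    u=cv2.undistortPoints(np.array([[xy]],float),c["mtx"],np.array(c["dist"],float))[0,0]
    R=np.array(c["R"]);t=np.array(c["t"])
    return -R.T@t, R.T@np.array([u[0],u[1],1])
def atz(c,xy,z):
    o,d=ray(c,xy); return o+d*(z-o[2])/d[2]
def proj(c,X):
    return cv2.projectPoints(np.array(X,float).reshape(-1,3),cv2.Rodrigues(np.array(c["R"]))[0],np.array(c["t"],float),c["mtx"],np.array(c["dist"],float))[0][:,0]
def save(c,n): cv2.imwrite("pics/"+n,c["image"][:,:,::-1])
E
cat > a.py <<'E'
from h import *
s=r.read_state();print(s["time"],s["ee_pos"],s["eef_rot"],s["width"])
H=dict(post0=.085,post1=.085,post2=.085,post3=.085,post4=.085,post5=.085,lever_ball=.121,pawl_nose=.043,controller=.04,battery=.012,marker=.012,turntable=0,mug=0,cleaner=0,eraser=0,spare_controller=0)
for n in("top","scene"):
    c=eyes.camera(n);save(c,n+"1.png")
    print(n,"cam at",(-np.array(c["R"]).T@np.array(c["t"])).round(3))
    for k,z in H.items():
        for d in eyes.landmark_of(c,k)[:2]:
            if d["p"]>.3: print(k,round(d["p"],2),np.round(d["xy"]),atz(c,d["xy"],z).round(3)[:2])
a=cv2.imread("pics/top1.png");b=cv2.imread("pics/scene1.png")
E
python3 a.py
```

```text
0.0 [0.18745653 0.59583365 0.22173492] [ 1.51773341e-01  9.88415067e-01 -7.10648799e-04 -6.00671750e-05] 0.08725325334924204
top cam at [ 0.308 -0.004  1.448]
post0 0.74 [321. 213.] [ 0.566 -0.143]
post0 0.7 [276. 220.] [0.542 0.011]
post1 0.74 [321. 213.] [ 0.566 -0.143]
post1 0.7 [276. 220.] [0.542 0.011]
post2 0.74 [321. 213.] [ 0.566 -0.143]
post2 0.7 [276. 220.] [0.542 0.011]
post3 0.74 [321. 213.] [ 0.566 -0.143]
post3 0.7 [276. 220.] [0.542 0.011]
post4 0.74 [321. 213.] [ 0.566 -0.143]
post4 0.7 [276. 220.] [0.542 0.011]
post5 0.74 [321. 213.] [ 0.566 -0.143]
post5 0.7 [276. 220.] [0.542 0.011]
pawl_nose 0.65 [263. 208.] [0.589 0.058]
controller 0.82 [296. 205.] [ 0.602 -0.059]
controller 0.64 [326. 213.] [ 0.574 -0.165]
battery 0.54 [329. 174.] [ 0.724 -0.181]
marker 0.62 [244. 182.] [0.692 0.13 ]
turntable 0.69 [299. 204.] [ 0.614 -0.074]
mug 0.94 [420. 253.] [ 0.438 -0.508]
cleaner 0.89 [401. 209.] [ 0.599 -0.445]
eraser 0.61 [152. 199.] [0.629 0.467]
spare_controller 0.82 [141. 268.] [0.377 0.492]
scene cam at [ 1.308 -0.665  1.193]
post0 0.92 [269. 266.] [ 0.656 -0.138]
p
[... 219 characters left out ...]
0.656 -0.138]
post3 0.91 [249. 221.] [ 0.503 -0.082]
post4 0.92 [269. 266.] [ 0.656 -0.138]
post4 0.91 [249. 221.] [ 0.503 -0.082]
post5 0.92 [269. 266.] [ 0.656 -0.138]
post5 0.91 [249. 221.] [ 0.503 -0.082]
lever_ball 0.55 [301. 194.] [0.545 0.071]
pawl_nose 0.57 [306. 226.] [0.591 0.053]
controller 0.65 [274. 249.] [ 0.592 -0.068]
battery 0.6 [276. 305.] [ 0.721 -0.169]
marker 0.51 [348. 241.] [0.69  0.122]
turntable 0.74 [276. 259.] [ 0.599 -0.067]
turntable 0.46 [358. 138.] [0.388 0.483]
mug 0.68 [104. 309.] [ 0.435 -0.507]
cleaner 0.68 [157. 340.] [ 0.6   -0.451]
cleaner 0.47 [348. 239.] [0.678 0.135]
eraser 0.77 [411. 175.] [0.624 0.48 ]
spare_controller 0.59 [357. 136.] [0.376 0.49 ]
```

```bash
cat > m.py <<'E'
from h import *
from scipy.optimize import least_squares
import sys
P=[];cs=[]
def red(c):
    m=cv2.inRange(cv2.cvtColor(c["image"],cv2.COLOR_RGB2HSV),(0,150,90),(8,255,255))|cv2.inRange(cv2.cvtColor(c["image"],cv2.COLOR_RGB2HSV),(172,150,90),(180,255,255))
    n,l,st,ce=cv2.connectedComponentsWithStats(m); return [(st[i,4],ce[i].round(1)) for i in range(1,n) if st[i,4]>8]
for n in("top","scene"):
    c=eyes.camera(n);cs.append(c);save(c,n+sys.argv[1]+".png")
    for d in eyes.landmark_of(c,"post0"):
        p=atz(c,d["xy"],.085)[:2]
        if d["p"]>.3: P.append(p);print(n,round(d["p"],2),p.round(3))
    for a,x in red(c): print("red",n,a,x,"z.121:",atz(c,x,.121).round(3)[:2])
P=np.array(P)
def f(v):
    d=P-v[:2]; a=np.arctan2(d[:,1],d[:,0]); k=np.round((a-v[2])/(np.pi/3))*np.pi/3+v[2]
    return (d-.09*np.c_[np.cos(k),np.sin(k)]).ravel()
best=min((least_squares(f,[.597,-.067,t],loss="soft_l1",f_scale=.005) for t in np.linspace(-.5,.5,9)),key=lambda s:s.cost)
print("axis",best.x[:2].round(4),"yaw+disc mod60",best.x[2].round(3),"rms",np.sqrt((best.fun**2).mean()).round(4))
crop=[cv2.resize(c["image"][y:y+140,x:x+190],None,fx=4,fy=4,interpolation=cv2.INTER_CUBIC) for c,(x,y) in zip(cs,[(200,145),(190,175)])]
for n,i in zip(("ct","cs"),crop): cv2.imwrite(f"pics/{n}{sys.argv[1]}.png",i[:,:,::-1])
E
python3 m.py 2
```

```text
top 0.95 [ 0.654 -0.124]
top 0.91 [ 0.517 -0.084]
top 0.84 [ 0.681 -0.051]
top 0.75 [0.543 0.011]
top 0.66 [0.627 0.011]
top 0.65 [ 0.569 -0.16 ]
red top 39 [247.1 191.7] z.121: [0.63  0.107]
red top 29 [258.7 215.6] z.121: [0.549 0.067]
scene 0.97 [ 0.692 -0.052]
scene 0.97 [0.546 0.008]
scene 0.96 [0.631 0.021]
scene 0.72 [ 0.505 -0.082]
scene 0.69 [ 0.656 -0.133]
scene 0.58 [ 0.552 -0.148]
red scene 54 [301.  194.6] z.121: [0.546 0.071]
red scene 66 [337.3 232. ] z.121: [0.708 0.051]
axis [ 0.5984 -0.065 ] yaw+disc mod60 -0.887 rms 0.0056
```

View pics/ct2.png

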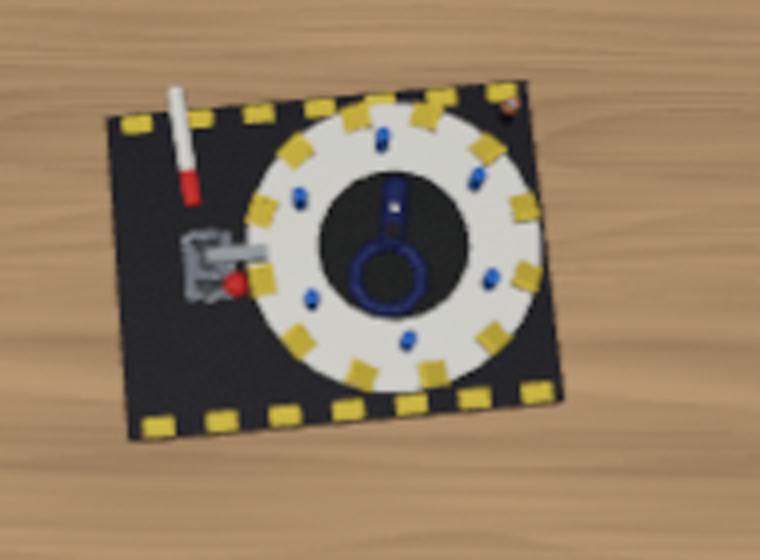

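View pics/cs2.png

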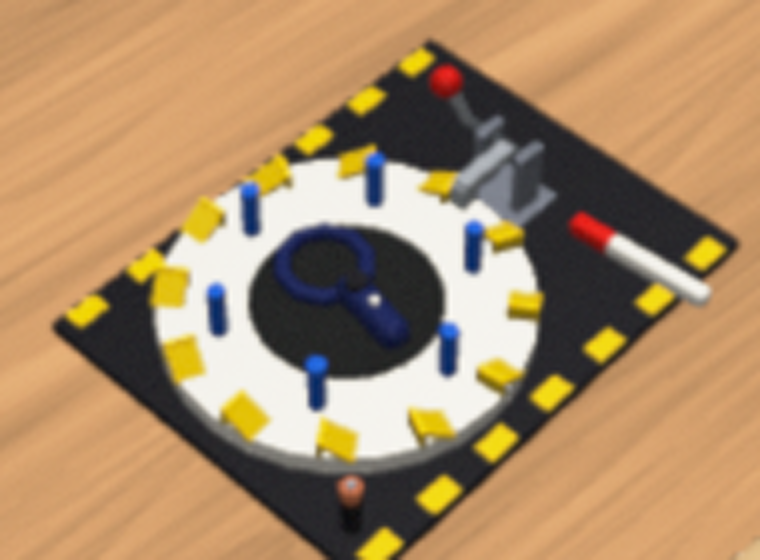

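The top crop shows the pawl at (235,255), the ball at (236,285) and six posts. The marker is left of the pawl stand. The board edge slopes about 0.088 rad, so yaw ≈ +0.088 and disc ≈ +0.07. The scene crop agrees: the lever leans over the disc, with the battery at the near corner.

```bash
cat > g.py <<'E'
# usage: g.py x y z (turntable frame; axis in h) -> shift in tool units, turn about tool z
from h import *
import sys
AX=np.array([.598,-.065]);YAW=.088
t=np.array(list(map(float,sys.argv[1:4])));c,s_=np.cos(YAW),np.sin(YAW)
M=np.array([[c,-s_],[s_,c]])
s=r.read_state();R=Ro.from_quat(s["eef_rot"])
p=np.array(s["ee_pos"]);l=M.T@(p[:2]-AX)
w=np.r_[AX+M@t[:2],t[2]]
want=Ro.from_matrix(np.array([[-c,-s_,0],[-s_,c,0],[0,0,-1]]).T) if 0 else Ro.from_matrix(np.c_[[-c,-s_,0],[-s_,c,0],[0,0,-1]])
print("t",round(s["time"],2),"local now",l.round(4),p[2].round(4),"F",np.round(s["ft_force"],1),"w",round(s["width"],3))
print("world target",w.round(4),"shift",(R.inv().apply(w-p)/.2).round(3),"turn",((R.inv()*want).as_rotvec()/(np.pi/2)).round(3))
E
python3 g.py -.040 .095 .20
```

```text
t 1.9 local now [-0.3508  0.6947] 0.2226 F [-0.2 -0.5  0.6] w 0.087
world target [0.5498 0.0261 0.2   ] shift [-2.583 -2.176  0.113] turn [ 0.   -0.   -0.25]
```

Emit:
{"name": "play_rows", "arguments": {
  "motion": [
    [-1,-0.84,0,0,0,-0.25,0],
    [-1,-0.84,0,0,0,-0.25,0],
    [-1,-0.84,0,0,0,-0.25,0],
    [-1,-0.84,0,0,0,-0.25,0],
    [-1,-0.84,0,0,0,-0.25,0]
  ],
  "squeeze": 10
}}

```text
time: 2.52
ee_pos: [0.3307, 0.3724, 0.223]
eef_rot: [-0.041, 0.999, 0.0, 0.001]
ft_force: [-0.1, 0.4, 0.2]
width: 0.045
```

```bash
python3 g.py -.040 .095 .20
```

```text
t 2.52 local now [-0.2278  0.4592] 0.223 F [-0.1  0.4  0.2] w 0.045
world target [0.5498 0.0261 0.2   ] shift [-0.951 -1.815  0.116] turn [ 0.     0.001 -0.004]
```

Emit:
{"name": "play_rows", "arguments": {
  "motion": [
    [-0.5,-1,0,0,0,0,0],
    [-0.5,-1,0,0,0,0,0],
    [-0.5,-1,0,0,0,0,0],
    [-0.5,-1,0,0,0,0,0]
  ]
}}

```text
time: 3.02
ee_pos: [0.4463, 0.1834, 0.2228]
eef_rot: [-0.043, 0.999, 0.0, 0.0]
ft_force: [0.1, 2.3, -0.3]
width: 0.0059
```

Emit:
{"name": "play_rows", "arguments": {
  "motion": [
    [-0.45,-0.82,0,0,0,0,0],
    [-0.45,-0.82,0,0,0,0,0],
    [-0.45,-0.82,0,0,0,0,0],
    [-0.45,-0.82,0,0,0,0,0]
  ]
}}

```text
time: 3.52
ee_pos: [0.5508, 0.0258, 0.2224]
eef_rot: [-0.041, 0.999, -0.001, 0.0]
ft_force: [0.9, 0.8, -0.6]
width: 0.0005
```

```bash
python3 g.py -.040 .095 .108
```

```text
t 3.52 local now [-0.0391  0.0946] 0.2224 F [ 0.9  0.8 -0.6] w 0.0
world target [0.5498 0.0261 0.108 ] shift [0.005 0.003 0.572] turn [-0.001  0.    -0.004]
```

Emit:
{"name": "play_rows", "arguments": {
  "motion": [
    [0,0,0.25,0,0,0,0],
    [0,0,0.45,0,0,0,0],
    [0,0,0.57,0,0,0,0],
    [0,0,0.57,0,0,0,0]
  ]
}}

```text
time: 4.03
ee_pos: [0.5478, 0.0315, 0.107]
eef_rot: [-0.045, 0.999, -0.0, -0.002]
ft_force: [-0.6, -0.2, 1.2]
width: 0.0005
```

Emit:
{"name": "play_rows", "arguments": {
  "motion": [
    [0,0.05,0,0,0,0,0],
    [0,0.1,0,0,0,0,0],
    [0,0.14,0,0,0,0,0],
    [0,0.18,0,0,0,0,0],
    [0,0.21,0,0,0,0,0]
  ]
}}

```text
time: 4.65
ee_pos: [0.5454, 0.0726, 0.1087]
eef_rot: [-0.044, 0.999, 0.0, 0.0]
ft_force: [-0.0, -0.6, 0.2]
width: 0.0004
```

Emit:
{"name": "play_rows", "arguments": {
  "motion": [
    [0,0.03,0,0,0,0,0],
    [0,0.06,0,0,0,0,0],
    [0,0.09,0,0,0,0,0],
    [0,0.11,0,0,0,0,0],
    [0,0.11,0,0,0,0,0]
  ]
}}

```text
time: 5.28
ee_pos: [0.5435, 0.0941, 0.1085]
eef_rot: [-0.044, 0.999, 0.0, -0.0]
ft_force: [1.0, -0.2, -0.2]
width: 0.0005
```

```bash
python3 g.py -.040 .095 .108; python3 m.py 3
```

```text
t 5.28 local now [-0.0403  0.1633] 0.1085 F [ 1.  -0.2 -0.2] w 0.0
world target [0.5498 0.0261 0.108 ] shift [-0.002 -0.342  0.002] turn [ 0. -0.  0.]
top 0.95 [0.621 0.01 ]
top 0.93 [ 0.518 -0.085]
top 0.81 [ 0.557 -0.152]
top 0.65 [ 0.653 -0.133]
top 0.61 [ 0.684 -0.057]
top 0.58 [0.545 0.012]
scene 0.92 [0.539 0.004]
scene 0.76 [0.632 0.015]
scene 0.74 [ 0.501 -0.075]
scene 0.68 [ 0.565 -0.154]
scene 0.63 [ 0.686 -0.052]
scene 0.59 [0.595 0.052]
scene 0.55 [ 0.657 -0.133]
red scene 26 [314.8 185.3] z.121: [0.544 0.125]
red scene 66 [337.2 232. ] z.121: [0.708 0.05 ]
axis [ 0.5958 -0.0661] yaw+disc mod60 0.161 rms 0.0102
```

View pics/cs3.png

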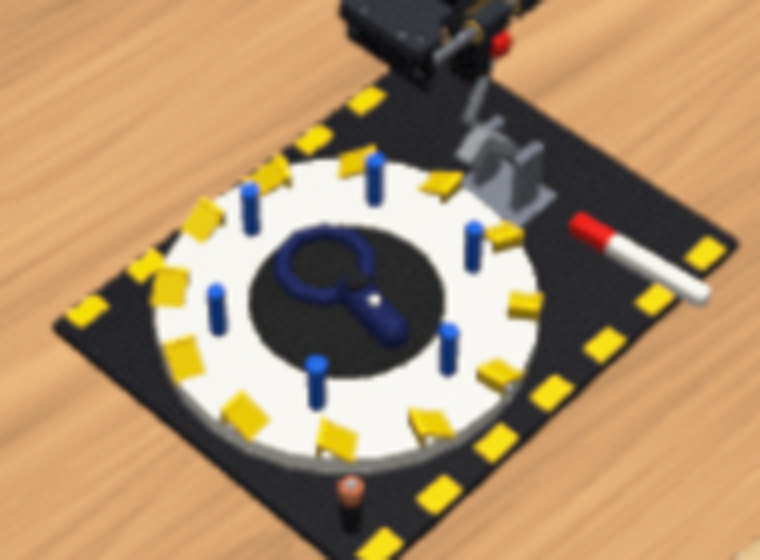

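The pawl is up: the ball is at about (0.544, 0.125), which is y ≈ 0.193 in the turntable's frame, and the nose stands raised. Next is the post push.

Emit:
{"name": "play_rows", "arguments": {
  "motion": [
    [0,-0.15,-0.1,0,0,0,0],
    [0,-0.25,-0.4,0,0,0,0],
    [-0.3,-0.45,-0.4,0,0,0,0],
    [-0.55,-0.59,-0.4,0,0,0,0],
    [-0.64,-0.59,-0.4,0,0,0,0]
  ]
}}

```text
time: 6.1
ee_pos: [0.6831, -0.0159, 0.1878]
eef_rot: [-0.042, 0.999, -0.001, -0.0]
ft_force: [-1.2, -0.9, -0.2]
width: 0.0006
```

```bash
python3 g.py .088 .047 .062
```

```text
t 6.1 local now [0.0891 0.0414] 0.1878 F [-1.2 -0.9 -0.2] w 0.001
world target [ 0.6815 -0.0104  0.062 ] shift [0.005 0.029 0.629] turn [-0.001 -0.    -0.002]
```

Emit:
{"name": "play_rows", "arguments": {
  "motion": [
    [0,0.02,0.25,0,0,0,0],
    [0,0.02,0.45,0,0,0,0],
    [0,0.02,0.6,0,0,0,0],
    [0,0.02,0.625,0,0,0,0]
  ]
}}

```text
time: 6.6
ee_pos: [0.6796, -0.0087, 0.0612]
eef_rot: [-0.044, 0.999, -0.0, -0.002]
ft_force: [-0.2, -0.3, 0.7]
width: 0.0005
```

Emit:
{"name": "play_rows", "arguments": {
  "motion": [
    [0,-0.06,0,0,0,0,0],
    [0,-0.1,0,0,0,0,0],
    [0,-0.14,0,0,0,0,0],
    [0,-0.18,0,0,0,0,0],
    [0,-0.21,0,0,0,0,0]
  ]
}}

```text
time: 7.22
ee_pos: [0.6853, -0.0503, 0.064]
eef_rot: [-0.044, 0.999, 0.0, 0.001]
ft_force: [1.5, 2.6, 1.7]
width: 0.0005
```

```bash
python3 g.py .088 -.0147 .062; python3 m.py 4
```

```text
t 7.22 local now [0.0882 0.007 ] 0.064 F [1.5 2.6 1.7] w 0.001
world target [ 0.687  -0.0719  0.062 ] shift [ 0.001 -0.108  0.01 ] turn [0.    0.001 0.   ]
top 0.97 [ 0.511 -0.074]
top 0.82 [ 0.643 -0.147]
top 0.68 [ 0.68  -0.062]
top 0.62 [0.646 0.016]
top 0.6 [ 0.539 -0.143]
red top 39 [247.1 191.7] z.121: [0.63  0.107]
red top 37 [242.1 217.1] z.121: [0.543 0.122]
scene 0.9 [0.656 0.008]
scene 0.78 [0.546 0.012]
scene 0.66 [ 0.641 -0.141]
scene 0.64 [ 0.502 -0.064]
scene 0.59 [ 0.547 -0.137]
scene 0.56 [ 0.685 -0.075]
red scene 47 [338.6 232.7] z.121: [0.712 0.052]
axis [ 0.5955 -0.066 ] yaw+disc mod60 -0.021 rms 0.0056
```

Emit:
{"name": "play_rows", "arguments": {
  "motion": [
    [0,-0.03,0,0,0,0,0],
    [0,-0.06,0,0,0,0,0],
    [0,-0.09,0,0,0,0,0],
    [0,-0.12,0,0,0,0,0],
    [0,-0.12,0,0,0,0,0]
  ]
}}

```text
time: 8.05
ee_pos: [0.687, -0.0758, 0.0637]
eef_rot: [-0.043, 0.999, -0.001, 0.0]
ft_force: [0.9, 0.2, 0.3]
width: 0.0005
```

```bash
python3 g.py .088 .01 .062; python3 m.py 5
```

```text
t 8.05 local now [ 0.0878 -0.0186] 0.0637 F [0.9 0.2 0.3] w 0.0
world target [ 0.6848 -0.0473  0.062 ] shift [-0.001  0.143  0.008] turn [-0.001  0.    -0.001]
top 0.93 [ 0.623 -0.152]
top 0.87 [0.58  0.019]
top 0.74 [ 0.65  -0.009]
top 0.69 [ 0.528 -0.124]
top 0.63 [ 0.671 -0.089]
red top 39 [247.1 191.7] z.121: [0.63  0.107]
red top 37 [242.1 217.1] z.121: [0.543 0.122]
scene 0.97 [ 0.684 -0.088]
scene 0.76 [ 0.624 -0.152]
scene 0.73 [ 0.51  -0.041]
scene 0.73 [ 0.524 -0.123]
scene 0.62 [0.667 0.003]
red scene 66 [337.3 232. ] z.121: [0.708 0.051]
axis [ 0.5963 -0.0642] yaw+disc mod60 0.759 rms 0.0055
```

View pics/ct5.png

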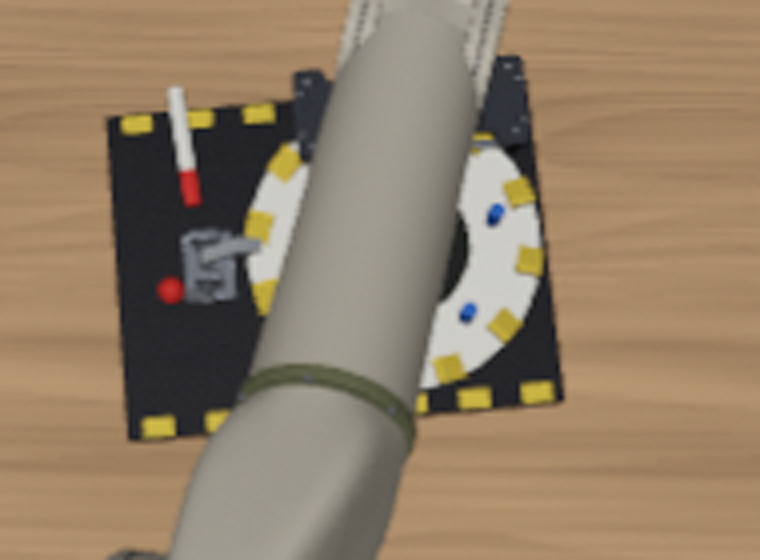

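Pawl and ball are clearly up (ball at (171,290)). The disc is near −0.4. I'll withdraw and measure with a clear view.

Emit:
{"name": "play_rows", "arguments": {
  "motion": [
    [0,0.06,-0.05,0,0,0,0],
    [0,0.1,-0.3,0,0,0,0],
    [0,0.2,-0.6,0,0,0,0],
    [0.1,0.5,-0.65,0,0,0,0],
    [0.3,0.8,-0.65,0,0,0,0]
  ]
}}

```text
time: 8.88
ee_pos: [0.6203, 0.0739, 0.1956]
eef_rot: [-0.045, 0.999, 0.001, 0.002]
ft_force: [0.1, 1.0, -0.0]
width: 0.0004
```

Emit:
{"name": "play_rows", "arguments": {
  "motion": [
    [0.2,0.3,0,0,0,0,0],
    [0.35,0.5,0,0,0,0,0],
    [0.35,0.5,0,0,0,0,0]
  ]
}}

```text
time: 9.25
ee_pos: [0.5386, 0.1703, 0.1945]
eef_rot: [-0.048, 0.999, 0.002, 0.0]
ft_force: [0.6, -0.7, -0.9]
width: 0.0005
```

```bash
python3 g.py -.040 .236 .110; python3 m.py 6
```

```text
t 9.25 local now [-0.0385  0.2396] 0.1945 F [ 0.6 -0.7 -0.9] w 0.0
world target [0.5374 0.1666 0.11  ] shift [ 0.008 -0.019  0.422] turn [0.002 0.    0.005]
top 0.92 [ 0.526 -0.132]
top 0.91 [ 0.52  -0.044]
top 0.88 [ 0.68  -0.089]
top 0.86 [0.571 0.029]
top 0.63 [ 0.649 -0.006]
top 0.61 [ 0.622 -0.15 ]
red top 23 [246.8 190. ] z.121: [0.636 0.108]
red top 10 [242.5 219.4] z.121: [0.536 0.12 ]
scene 0.94 [ 0.624 -0.156]
scene 0.89 [0.576 0.023]
scene 0.85 [ 0.661 -0.002]
scene 0.75 [ 0.529 -0.132]
scene 0.59 [ 0.509 -0.036]
red scene 42 [313.8 184.9] z.121: [0.541 0.124]
red scene 67 [337.3 232. ] z.121: [0.708 0.051]
axis [ 0.5958 -0.0657] yaw+disc mod60 -0.265 rms 0.0047
```

View pics/ct6.png

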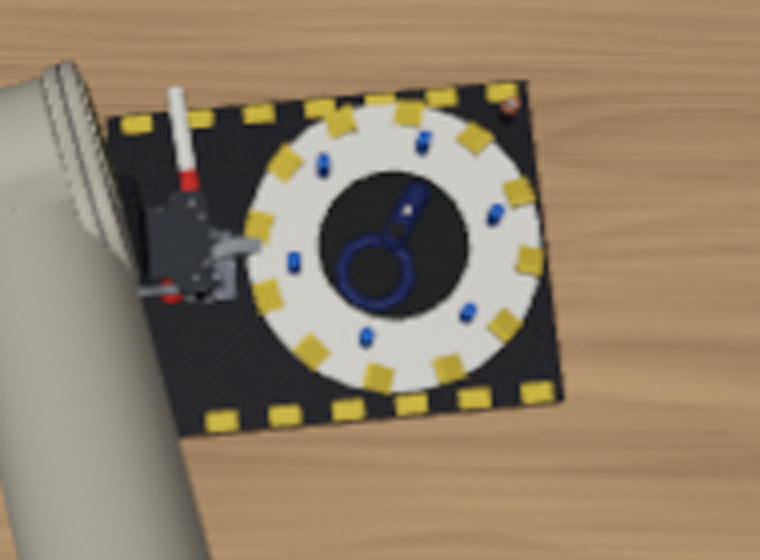

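Both the teeth and the post fits show the disc turned about 0.41 rad back, to roughly −0.35, with the controller still centred. Any remainder can still be nudged after the drop, so I'll lower the pawl now.

Emit:
{"name": "play_rows", "arguments": {
  "motion": [
    [0.01,0,0.2,0,0,0,0],
    [0.01,0,0.38,0,0,0,0],
    [0.01,0,0.42,0,0,0,0],
    [0.01,0,0.42,0,0,0,0]
  ]
}}

```text
time: 9.95
ee_pos: [0.5402, 0.1635, 0.11]
eef_rot: [-0.043, 0.999, -0.0, 0.0]
ft_force: [1.3, 0.3, 0.1]
width: 0.0005
```

Emit:
{"name": "play_rows", "arguments": {
  "motion": [
    [0,-0.06,0,0,0,0,0],
    [0,-0.1,0,0,0,0,0],
    [0,-0.14,0,0,0,0,0],
    [0,-0.18,0,0,0,0,0],
    [0,-0.21,0,0,0,0,0]
  ]
}}

```text
time: 10.58
ee_pos: [0.5433, 0.1217, 0.1096]
eef_rot: [-0.044, 0.999, 0.0, 0.0]
ft_force: [-0.6, 0.8, 1.4]
width: 0.0004
```

Emit:
{"name": "play_rows", "arguments": {
  "motion": [
    [0,-0.03,0,0,0,0,0],
    [0,-0.06,0,0,0,0,0],
    [0,-0.08,0,0,0,0,0],
    [0,-0.08,0,0,0,0,0]
  ]
}}

```text
time: 11.08
ee_pos: [0.5447, 0.1061, 0.1095]
eef_rot: [-0.044, 0.999, -0.0, -0.0]
ft_force: [0.1, -0.7, 0.4]
width: 0.0004
```

Emit:
{"name": "play_rows", "arguments": {
  "motion": [
    [0,0.2,0,0,0,0,0],
    [0,0.4,-0.1,0,0,0,0],
    [0.1,0.6,-0.4,0,0,0,0],
    [0.4,0.8,-0.5,0,0,0,0],
    [0.5,1,-0.5,0,0,0,0]
  ]
}}

```text
time: 11.7
ee_pos: [0.4276, 0.2966, 0.2113]
eef_rot: [-0.043, 0.999, 0.001, 0.001]
ft_force: [1.3, 0.6, -1.0]
width: 0.0006
```

```bash
python3 g.py .088 .03 .19; python3 m.py 7
```

```text
t 11.7 local now [-0.1379  0.3752] 0.2113 F [ 1.3  0.6 -1. ] w 0.001
world target [ 0.683  -0.0274  0.19  ] shift [-1.132 -1.724  0.106] turn [ 0.001  0.001 -0.001]
top 0.95 [ 0.509 -0.044]
top 0.86 [ 0.679 -0.099]
top 0.82 [ 0.627 -0.147]
top 0.8 [0.573 0.022]
top 0.75 [ 0.662 -0.005]
top 0.65 [ 0.528 -0.13 ]
top 0.46 [ 0.584 -0.058]
red top 39 [247.1 191.7] z.121: [0.63  0.107]
red top 29 [258.7 215.6] z.121: [0.549 0.067]
scene 0.84 [0.659 0.   ]
scene 0.74 [ 0.68  -0.094]
scene 0.74 [ 0.625 -0.149]
scene 0.7 [ 0.494 -0.04 ]
scene 0.63 [ 0.527 -0.128]
scene 0.61 [0.579 0.024]
red scene 54 [301.  194.6] z.121: [0.546 0.071]
red scene 65 [337.2 232. ] z.121: [0.708 0.05 ]
axis [ 0.596  -0.0661] yaw+disc mod60 0.771 rms 0.0157
```

View pics/cs7.png

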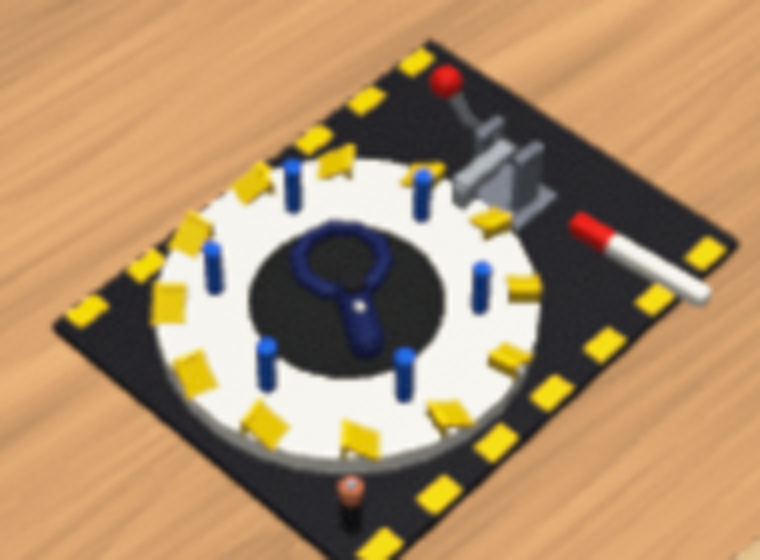

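The ball is back at exactly its starting pixels in both views ((301.0,194.6) and (258.7,215.6)), so the pawl is fully down. The disc is at about −0.36, nothing else has moved, and the arm is clear.

```bash
python3 -c "
from h import *
print(job.close_job())"
```

```text
the job is handed in; nothing more can be done
None
```

The pawl is down in the next notch back, and I handed the job in at about 12 s of the 64 s allowed. No verdict was reported.

With closed fingertips I tipped the red-balled lever away from the disc until it stayed up. I then pushed post0 to turn the disc clockwise, and tipped the lever back so the pawl dropped. Forces read at the tool were only a few newtons wherever I checked.

Last checks:
- **Pawl:** the ball is back on exactly its starting pixels in both cameras, so the pawl is fully down.
- **Disc:** the images put it at about −0.34 to −0.37 rad, inside the required −0.27 to −0.57.
- **Other things:** the controller still lies in the middle of the disc, and the marker and battery look unmoved. I did not measure the things on the table again; I never went near them. The arm was about 0.2 m up, clear of everything.

Some measurements disagreed. The finger's position during the push suggested about −0.47 rad, against the −0.35 or so from the images. The last post fit was noisy (16 mm rms, with one false detection). All of these estimates still lie inside the required range.

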